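Clamp the trolley frame's hub, drop its kickstand and hold the frame upright

TASK

First swing the open keeper bar of the bench fixture shut over the trolley frame's axle until it snaps home, and then flip the folded kickstand all the way down past its over-centre point. Last, raise the tipped frame upright, best by its top grip bar, and hold it there so that I can set the stand's foot: it falls back if let go, so finish while still holding it. Leave the other things on the table where they are.

Things in the scene. Friction and masses are not known exactly. Their poses are not given: they have to be found in the camera images.
- fixture: Fixed bench fixture, right-hand side of the table: plate 125 (its x) x 210 (its y) x 10 mm with two grey cheek blocks 85 mm either side of its middle along y, tops 78 mm above the table. Origin: middle of the plate's underside, on the table. Its z is up, its x points to the robot's right, its y away from the robot, both within 0.25 rad. The frame's axle lies in the cheeks along y, 60 mm up.
- keeper (a joint): Flat steel keeper bar (top 88 mm above the table) on the cheek nearest the robot (-y), turning on a vertical pin at fixture x +45, y -85 mm. 0 = shut, pointing along fixture -x over the axle; positive = swung out to fixture -y (towards the robot); limit 1.3. Starts at 0.9 to 1.25 and stays where left; below about 0.6 a spring snaps it shut to 0 and keeps it there. Under 2 N at the knob moves it.
- keeper_knob (a point): Middle of the upright black knob on the keeper bar, 85 mm from the bar's pin: 18 mm diameter, from 100 to 124 mm above the table (thinner 12 mm stem below it); this point is 112 mm above the table.
- keeper_pivot (a point): Point on the keeper bar's vertical pin axis, at the knob's mid height.
- frame (a joint): Tilt of the trolley frame about its axle (along the fixture's y axis, 60 mm above the table). 0 = upright, positive = tipped to the fixture's +x (the robot's right); limits -0.12 and 0.40. Starts tipped at 0.40. A motor on its +x side makes it fall back to 0.40 from any angle when free; 1 to 2 N at the grip bar holds it upright. Its axes are those of the fixture when upright.
- grip_bar (a point): Middle of the frame's top bar, a round bar 20 mm in diameter with a 90 mm black rubber sleeve, along the fixture's y axis, 190 mm above the axle (250 mm above the table when upright). It can turn in the grip. Axes: those of the frame (z along the tubes).
- kickstand (a joint): Kickstand on the -x (left-hand) face of the frame's cross rail; it turns about an axis along the frame's x axis. 0 = folded up, along the rail, foot far from the robot (frame's +y); positive = foot swinging down; 1.6 = fully down, pointing to the table. Starts at 0. Over-centre spring: the foot must be pushed with about 2 to 4 N past 0.8, then it snaps to 1.6 by itself and stays.
- kickstand_pivot (a point): Point on the kickstand's pivot axis: frame x -44, y -45 mm, 80 mm above the axle along the frame.
- kickstand_foot (a point): Middle of the kickstand's rubber foot (18 mm diameter), 106 mm from the pivot axis; frame x -65 mm, so 21 mm further out than the pivot point. The leg is a 12 mm round bar from pivot to foot.
- bottle_a: Bystander, leave alone: flat oval bottle, 26 x 52 x 97 mm, left of the fixture; origin in the middle of its underside.
- ferrule: Bystander, leave alone: short flanged ring, 50 mm wide, 30 mm high, on the -x side of the fixture; origin in the middle of its underside.
- beaker: Bystander, leave alone: small white cup, 58 mm wide, 61 mm high, beyond the fixture's +y end; origin in the middle of its underside.
- nozzle_spare: Bystander, leave alone: slim white nozzle standing on its flange, 32 mm wide, 67 mm high, on the -x side of the fixture; origin in the middle of its underside.
- seal_ring: Bystander, leave alone: white ring lying flat, 43 mm wide, 8 mm high, before the fixture's -y end; origin in the middle of its underside.

How it is judged:
On the way, in this order (a step that is already met when the one before it is completed fails the run):
1. the keeper bar is shut home in its detent while the kickstand is still folded (value of joint keeper below 0.08 rad and value of joint kickstand below 0.4 rad), for 0.2 s.
2. the kickstand is fully down (value of joint keeper below 0.08 rad and value of joint kickstand above 1.5 rad), for 0.2 s.
3. the frame is upright (all of step 2 and value of joint frame between -0.07 and 0.07 rad), for 0.2 s.
At the end, for the whole second after the job is handed in: Keeper bar shut (joint below 0.08 rad), kickstand down (above 1.5 rad), frame held still within 0.07 rad (4 degrees) of upright with the fingers in contact with it (over 0.4 N), still so through the last second (all of step 3 and velocity of joint frame between -0.1 and 0.1 rad/s and contact force between the fingers and frame above 0.4 N); the arm keeps its last pose, push and grip.
It fails at once if one of the other things on the table moved more than 40 mm (distance of any of bottle_a, ferrule, beaker, nozzle_spare, seal_ring from where it was at the start of the episode above 0.04 m).
It also fails if it takes over 64 s, if anything falls off the work surface, if the arm or the gripper's body presses on something with over 40 N, if the wrist force passes 120 N, or if a joint passes its speed limit or range.

ROBOT

A 6-joint arm with a two-finger parallel gripper is mounted at the origin on the work surface; the furniture and walls round the work are solid. World frame = base frame: x ahead of the robot, y to its left, z up, the work surface at z = 0. Lengths are in m, angles in rad, forces in N, time in s.
With the tool pointing down it reaches from about 0.375 to 0.975 m from the base axis. Payload 3.8 kg.
Tool frame: the origin (TCP) lies midway between the tips of the shut fingers; the grasp point (between the pads) lies 19 mm behind it; z points along the fingers, y is the direction in which the jaws open and shut (so a half turn about z gives the same grasp; the last joint's range is limited). The gripper opens to 85 mm and grips with 20 to 120 N. Pads are 22 mm wide; open, the fingers measure 114 mm over their backs; the gripper's body (76 mm by 85 mm) begins 54 mm behind the grasp point. The pads swing forward as they close: fully open they stand 13 mm farther back than shut.
Start: joints at [1.291, 0.264, 1.604, -0, 1.274, -0.037], TCP at [0.162, 0.655, 0.231] pointing down, gripper open.
Joint ranges: [-2.63, 2.63], [-0.94, 2.18], [0.31, 2.57], [-1.31, 4.45], [0, 2.66], [-2.55, 2.55]. Speed limits (rad/s): [2.57, 2.57, 3.14, 3.14, 3.14, 3.14].

INTERFACE

Orientations are given as a rotation vector (axis times angle).
In Python, from workcell import bot gives the robot as it stands.
- The arm moves only by the shell command python3 -m inch 'ROWS' [FORCE]. ROWS is JSON, a list of rows, each an object of numbers: "dx", "dy", "dz": the shift along the tool's x, y, z in m; "ax", "ay", "az": the turn, a rotation vector about the tool's x, y, z in degrees; "fingers": the opening, from -1 (shut) to 1 (fully open). A call has 1 to 20 rows; each row is the pose to reach, as a shift and turn from the pose measured when the call began, along the tool's axes at that moment; what a row does not reach only later rows make up. A row lasts 1/8 s, in which the tool goes at most 62.5 mm and 10.7 degrees, less where a joint would pass 70% of its speed; a pose out of reach is approached as far as the arm can. A call with a gripper value outside its range is refused whole. The fingers move at their own pace and stop on an object; FORCE is the grip in N (left out, the last holds). Time passes only in rows, so rows that repeat a pose let the fingers close. It gives the time, the measured TCP pose, the force and the opening at its end, in the units of the state.
- bot.read_state(): the state, without advancing time (a new reading comes with each control period).
- bot.read_camera(name): name is "side" or "top" or "wrist"; returns (picture, depth): 384x512x3 uint8, blue, green, red; 384x512 float32, m along the optical axis (not along the pixel's ray), 0 where there is no reading.
- bot.get_calibration(name): a dict with "intrinsics" (3x3 intrinsics, pixels), "distortion" ([k1, k2, p1, p2, k3] as OpenCV has them; the pictures are not rectified), "view" (4x4, takes a point from world to camera coordinates). Camera axes: x right, y down, z forward; pixel columns grow to the right and rows downward; lengths in m; the calibration is good to about 2 mm. A picture is of the moment at which its call begins: read the wrist's pose just before it. get_calibration takes no time and is no camera call; for the wrist camera it gives the pose at the moment of the call.
- bot.finish_job(): hands the job in, once; it reports no verdict.
Trained networks look in the newest picture that a camera, given by its name, has taken for a name from the list of things; names that differ only in an ending like _2 or _b are one class to them, and where a whole thing is asked for, a point or a joint stands for the part that bears it (a point fixed in the world has none). Each returns a list of dicts, best first, with "p" (0 to 1); they miss things now and then, are a little off and sometimes report something else, mostly with a low value. They report only what shows in the picture. A call takes as long as a camera call.
- bot.masks_of(camera, thing): "region" (384x512 bool, what is visible of it) and "box" ([left, top, right, bottom] in pixels, round what is visible of it).
The state is a dict: "time": time; "q": joint angles; "joint_vel": joint speeds; "joint_torque": joint torques, N m; "tool_pos": TCP position; "tcp_rot": TCP orientation; "wrist_force": force on the tool from outside, world axes, zero at the start; "torque": the same for the moment, N m; "width": opening from 0.0 (shut) to 1.0 (fully open).
Only numpy, scipy, OpenCV 4.12 (cv2) and the standard library are available. Lean on these libraries where they do the work, as an engineer would, in place of code of your own. Each camera call takes 0.05 s, during which the arm holds its last target. There are 200 camera calls.

## Working session

There is one attempt and no reset: what is moved stays moved. The work goes in short steps, Python scripts to look and compute and a shell command to move; the robot and the scene stay as the last step left them, time stands still between calls to the robot, and variables do not carry over. Pictures are saved under pics/ and viewed, about 8 in all and at most 12, crops included, and the job is handed in when it is done.

```bash
ls; mkdir -p pics; cat > h.py <<'E'
import numpy as np, cv2
from workcell import bot
from scipy.spatial.transform import Rotation as R
def world(cam,depth,uv,cal):
    uv=np.atleast_2d(np.array(uv,float))
    n=cv2.undistortPoints(uv.reshape(-1,1,2),np.array(cal["intrinsics"]),np.array(cal["distortion"])).reshape(-1,2)
    d=np.array([depth[int(v),int(u)] for u,v in uv])
    pc=np.c_[n*d[:,None],d]; V=np.array(cal["view"])
    return (pc-V[:3,3])@V[:3,:3], d
def cloud(depth,region,cal):
    v,u=np.nonzero(region&(depth>0))
    return world(None,depth,np.c_[u,v],cal)[0]
def proj(P,cal):
    V=np.array(cal["view"]); r=cv2.Rodrigues(V[:3,:3])[0]
    return cv2.projectPoints(np.atleast_2d(P).astype(float),r,V[:3,3],np.array(cal["intrinsics"]),np.array(cal["distortion"]))[0].reshape(-1,2)
def totool(d,s=None):
    s=s or bot.read_state(); return R.from_rotvec(s["tcp_rot"]).inv().apply(d)
E
python3 - <<'E'
from h import *
s=bot.read_state(); print({k:np.round(v,3) for k,v in s.items()}, R.from_rotvec(s["tcp_rot"]).as_matrix().round(2))
ims=[]
for c in ["top","side"]:
    im,d=bot.read_camera(c); cal=bot.get_calibration(c); ims.append(im.copy())
    print(c, "campos",np.round(-np.array(cal["view"])[:3,:3].T@np.array(cal["view"])[:3,3],3))
    for t in ["fixture","keeper_knob","keeper","grip_bar","frame","kickstand","kickstand_foot"]:
        for m in bot.masks_of(c,t)[:2]:
            P=cloud(d,m["region"],cal)
            if len(P): print(c,t,round(m["p"],2),np.round(m["box"]),"med",np.median(P,0).round(3),"min",P.min(0).round(3),"max",P.max(0).round(3))
    np.savez(c+".npz",im=im,d=d)
cv2.imwrite("pics/a.png",cv2.resize(np.vstack(ims),None,fx=.78,fy=.78) if 0 else ims[0]); cv2.imwrite("pics/b.png",ims[1])
E
```

```text
pics
{'time': np.float64(0.0), 'q': array([ 1.291,  0.265,  1.605, -0.   ,  1.274, -0.037]), 'joint_vel': array([-0.001,  0.002,  0.001,  0.   ,  0.001, -0.   ]), 'joint_torque': array([ 2.0000e-03, -5.1511e+01, -3.6732e+01, -0.0000e+00,  1.3000e-02,
        0.0000e+00]), 'tool_pos': array([0.162, 0.654, 0.23 ]), 'tcp_rot': array([-3.800e-01, -3.118e+00,  3.000e-03]), 'wrist_force': array([ 0.115, -0.09 , -0.27 ]), 'torque': array([-0.004,  0.011,  0.004]), 'width': np.float64(1.002)} [[-0.97  0.24 -0.  ]
 [ 0.24  0.97 -0.  ]
 [ 0.   -0.   -1.  ]]
top campos [ 0.347 -0.23   0.988]
top fixture 0.59 [255. 140. 338. 266.] med [ 0.541 -0.321  0.088] min [ 0.383 -0.442 -0.006] max [ 0.715 -0.225  0.248]
top keeper_knob 0.51 [297. 221. 317. 265.] med [ 0.431 -0.347  0.088] min [ 0.383 -0.375 -0.002] max [ 0.482 -0.324  0.126]
top keeper_knob 0.23 [270. 155. 300. 214.] med [ 0.542 -0.29   0.158] min [ 0.492 -0.329  0.008] max [ 0.625 -0.256  0.169]
top keeper 0.52 [298. 222. 317. 262.] med [ 0.435 -0.347  0.088] min [ 0.385 -0.37   0.083] max [ 0.482 -0.324  0.126]
top grip_bar 0.63 [272. 1
[... 1027 characters left out ...]
44.] med [ 0.543 -0.328  0.146] min [ 0.443 -1.08  -0.805] max [ 1.523 -0.254  0.247]
side grip_bar 0.29 [321. 215. 336. 261.] med [ 0.428 -0.342  0.088] min [ 0.381 -0.413 -0.004] max [ 0.533 -0.323  0.125]
side frame 0.97 [260. 126. 343. 246.] med [ 0.543 -0.329  0.146] min [ 0.443 -1.033 -0.808] max [ 1.77  -0.254  0.247]
side kickstand 0.85 [256. 164. 309. 208.] med [ 0.545 -0.289  0.156] min [ 0.491 -0.34  -0.005] max [ 0.774 -0.254  0.168]
side kickstand 0.67 [242. 168. 263. 191.] med [ 0.715 -0.275  0.045] min [ 0.601 -0.301  0.014] max [ 0.726 -0.248  0.163]
side kickstand_foot 0.86 [261. 165. 307. 205.] med [ 0.535 -0.289  0.157] min [ 0.491 -0.359 -0.   ] max [ 0.716 -0.254  0.168]
```

```bash
python3 - <<'E'
from h import *
for c in ["top","side"]:
    z=np.load(c+".npz"); d=z["d"]; cal=bot.get_calibration(c)
    P=cloud(d,d>0,cal)
    Q=P[(P[:,0]>.35)&(P[:,0]<.78)&(P[:,1]<-.18)&(P[:,1]>-.5)]
    def show(n,S):
        if len(S)<4: print(n,len(S)); return
        m=S[:,:2].mean(0); w,v=np.linalg.eigh(np.cov((S[:,:2]-m).T)); a=v[:,1]*np.sign(v[0,1])
        t=(S[:,:2]-m)@a
        print(c,n,len(S),"mean",S.mean(0).round(3),"yaw(axis vs +x)",np.arctan2(a[1],a[0]).round(3),"ends",(m+a*t.min()).round(3),(m+a*t.max()).round(3))
    show("topbar",Q[Q[:,2]>.232])
    show("plate",Q[(Q[:,2]>.007)&(Q[:,2]<.013)])
    show("cheeks",Q[(Q[:,2]>.075)&(Q[:,2]<.081)])
    K=Q[(Q[:,0]<.5)]
    show("bar",K[(K[:,2]>.084)&(K[:,2]<.092)])
    show("knob",K[(K[:,2]>.105)&(K[:,2]<.13)&(K[:,0]<.44)])
    show("kick",Q[(Q[:,2]>.145)&(Q[:,2]<.175)&(Q[:,1]>-.30)])
    im=z["im"]
    for t in ["bottle_a","ferrule","beaker","nozzle_spare","seal_ring"]:
        bot.read_camera(c)
        m=bot.masks_of(c,t)
        if m:
            S=cloud(d,m[0]["region"],cal); S=S[S[:,2]>.004]
            print(t,round(m[0]["p"],2),np.median(S,0).round(3))
    cv2.imwrite(f"pics/{c}1.png",cv2.resize(im[100:300,160:400],None,fx=2.5,fy=2.5,interpolation=2))
a=cv2.imread("pics/top1.png"); b=cv2.imread("pics/side1.png")
cv2.imwrite("pics/ab.png",cv2.resize(np.hstack([a,b]),(800,333)))
E
```

```text
top topbar 639 mean [ 0.557 -0.374  0.241] yaw(axis vs +x) 0.171 ends [ 0.493 -0.385] [ 0.625 -0.362]
top plate 1426 mean [ 0.531 -0.276  0.01 ] yaw(axis vs +x) 0.04 ends [ 0.349 -0.284] [ 0.719 -0.269]
top cheeks 431 mean [ 0.497 -0.301  0.078] yaw(axis vs +x) 0.311 ends [ 0.357 -0.346] [ 0.639 -0.255]
top bar 274 mean [ 0.435 -0.343  0.088] yaw(axis vs +x) -0.057 ends [ 0.352 -0.339] [ 0.492 -0.347]
top knob 62 mean [ 0.388 -0.337  0.119] yaw(axis vs +x) 0.89 ends [ 0.365 -0.366] [ 0.397 -0.326]
top kick 850 mean [ 0.675 -0.273  0.153] yaw(axis vs +x) 0.086 ends [ 0.498 -0.289] [ 0.781 -0.264]
bottle_a 0.79 [ 0.419 -0.09   0.082]
ferrule 0.58 [ 0.431 -0.189  0.015]
beaker 0.86 [ 0.689 -0.27   0.025]
nozzle_spare 0.5 [ 0.365 -0.197  0.012]
seal_ring 0.48 [ 0.338 -0.303  0.008]
side topbar 477 mean [ 0.552 -0.372  0.24 ] yaw(axis vs +x) 0.181 ends [ 0.492 -0.383] [ 0.626 -0.358]
side plate 1453 mean [ 0.52  -0.273  0.009] yaw(axis vs +x) 0.029 ends [ 0.349 -0.278] [ 0.641 -0.27 ]
side cheeks 604 mean [ 0.508 -0.301  0.077] yaw(axis vs +x) 0.252 ends [ 0.342 -0.344] [ 0.641 -0.267]
side bar 315 mean [ 0.432 -0.342  0.087] yaw(axis vs +x) 0.05 ends [ 0.349 -0.346] [ 0.499 -0.338]
side knob 104 mean [ 0.385 -0.335  0.116] yaw(axis vs +x) 0.914 ends [ 0.362 -0.365] [ 0.394 -0.323]
side kick 662 mean [ 0.655 -0.273  0.153] yaw(axis vs +x) 0.088 ends [ 0.49  -0.288] [ 0.781 -0.262]
bottle_a 0.66 [ 0.408 -0.082  0.082]
ferrule 0.92 [ 0.426 -0.186  0.016]
beaker 0.89 [ 0.715 -0.274  0.044]
nozzle_spare 0.6 [ 0.359 -0.193  0.021]
seal_ring 0.55 [ 0.323 -0.292  0.008]
```

View pics/ab.png

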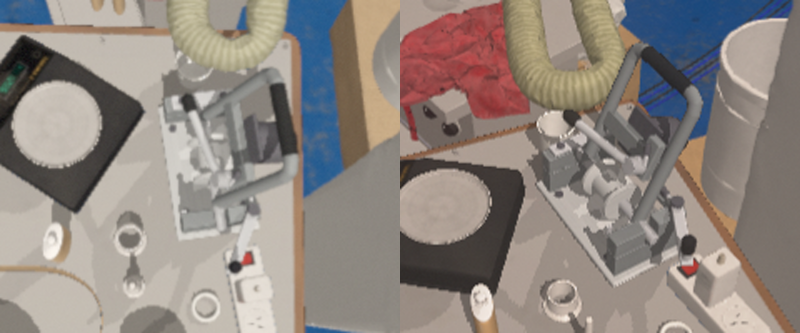

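```bash
python3 - <<'E'
from h import *
H=np.full((30,45),np.nan)
for c in ["top","side"]:
    z=np.load(c+".npz"); P=cloud(z["d"],z["d"]>0,bot.get_calibration(c))
    i=((P[:,0]-.25)/.02).astype(int); j=((.3-P[:,1])/.02).astype(int)
    ok=(i>=0)&(i<30)&(j>=0)&(j<45)&(P[:,0]>=.25)&(P[:,1]<=.3)
    for a,b,h in zip(i[ok],j[ok],P[ok,2]): H[a,b]=np.nanmax([H[a,b],h])
print("cols y(cm):"," ".join(f"{30-2*j:3d}" for j in range(45)))
for a in range(29,-1,-1): print(f"x{25+2*a:3d}cm    "," ".join(" .." if np.isnan(h) else f"{int(round(h*100)):3d}" for h in H[a]))
# fixture model check
c0=np.array([.546,-.299,0]); yw=.175
Y=np.array([np.cos(yw),np.sin(yw),0]);X=np.array([np.sin(yw),-np.cos(yw),0]);Z=np.array([0,0,1.])
ims=[]
for c in ["top","side"]:
    im=np.load(c+".npz")["im"].copy();cal=bot.get_calibration(c)
    pts=[c0+X*a*.0625+Y*b*.105+Z*.01 for a,b in [(-1,-1),(1,-1),(1,1),(-1,1)]]
    pp=proj(np.array(pts),cal).astype(int); cv2.polylines(im,[pp],True,(0,255,0),1)
    th=.4; fx=lambda x,y,z: c0+X*(x*np.cos(th)+z*np.sin(th))+Y*y+Z*(.06-x*np.sin(th)+z*np.cos(th))
    L=[fx(0,-.045,.19),fx(0,.045,.19),fx(-.044,-.045,.08),fx(-.065,.061,.08),c0+X*.045-Y*.085+Z*.112,[.388,-.335,.112]]
    for p in proj(np.array(L),cal): cv2.circle(im,tuple(p.astype(int)),2,(0,0,255),-1)
    ims.append(cv2.resize(im[110:290,220:360],None,fx=2.8,fy=2.8,interpolation=2))
cv2.imwrite("pics/c.png",np.hstack(ims))
E
```

```text
cols y(cm):  30  28  26  24  22  20  18  16  14  12  10   8   6   4   2   0  -2  -4  -6  -8 -10 -12 -14 -16 -18 -20 -22 -24 -26 -28 -30 -32 -34 -36 -38 -40 -42 -44 -46 -48 -50 -52 -54 -56 -58
x 83cm      ..  ..  ..  ..  ..  ..  ..  ..  ..  ..  ..  ..  ..  ..  ..  ..  ..  ..  ..  ..  ..   0  -1   4   5   5   2  16  17  17  16  ..  20  21  21  20  ..  ..  ..  ..  ..  ..  ..  ..  ..
x 81cm      ..  ..  ..  ..  ..  ..  ..  ..  ..  ..  ..  ..  ..  ..  ..  ..  ..  ..  ..  ..  ..  ..  ..  ..  ..  ..  13  16  17  16  15  ..  20  20  20  19  ..  ..  ..  ..  ..  ..  ..  ..  ..
x 79cm      ..  ..  ..  ..  ..  ..  ..  ..  ..  ..  ..  ..  ..  ..  ..  ..  ..  ..  ..  ..  ..  ..  ..  ..  ..  ..  14  16  16  16  13  ..  19  20  20  18  ..  ..  ..  ..  ..  ..  ..  ..  ..
x 77cm       0   0   0   0   0   0   0   0   0   0   0   0   0   0   0   0   0   0   0   0   0   0   0   0   0   0  14  16  16  15   0   0  19  19  19   0   0  ..  ..  ..  ..  ..  ..  ..  ..
x 75cm       0   0   0   0   0   0   0   0   0   0   0   0   0   0   0   0   0   0   0   0   0   0   0   0   0   0  14  16  16  15  ..   0  18  
[... 4121 characters left out ...]
  0   0   0   0   0   0   0   0   0   5   1   0   0   0   0   0   1   1   0   4   4   4   0   0   0  ..  ..  ..  ..  ..  ..  43
x 29cm       0   0   0   0   1   0   1   0   0   0   0   0   0   0   0   0   0   0   0   0   0   0   5   0   0   5   5   5   0   0   0   0   4   4   4   3   0   0  ..  ..  ..  ..  ..  ..  42
x 27cm       0   0   0   0   1   0   0   0   0   0   0   0   0   0   0   0   0   0   0   0   0   0   5   0   5   5   5   5   5   0   0   0   3   4   4   3   1   0  ..  ..  ..  ..  ..  ..  ..
x 25cm       0   1   0   0   1   1   0   0   0   0   0   0   0   0   0   0   0   0   0   0   0   5   5   5   5   0   0   5   5   0   0   0   0   2   3   0   1   0  ..  ..  ..  ..  ..  ..  ..
```

View pics/c.png

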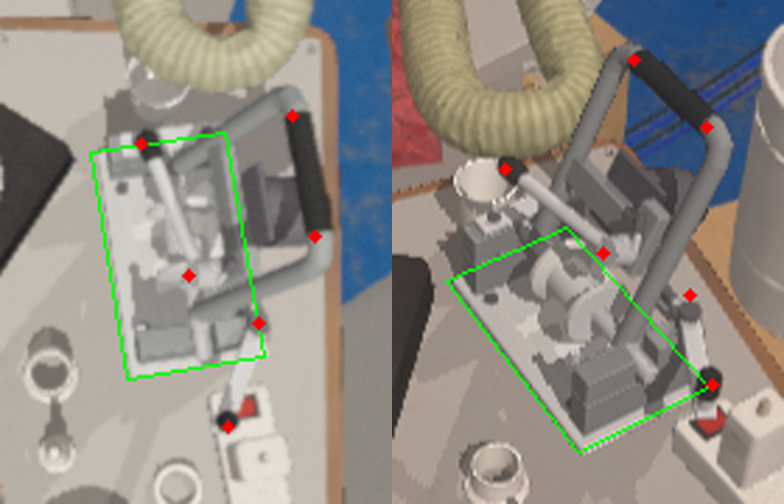

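```bash
python3 - <<'E'
from h import *
for c in ["top","side"]:
    z=np.load(c+".npz"); P=cloud(z["d"],z["d"]>0,bot.get_calibration(c))
    S=P[(P[:,0]>.3)&(P[:,0]<.5)&(P[:,1]<-.30)&(P[:,1]>-.42)]
    a=S[(S[:,2]>.09)&(S[:,2]<.116)&(S[:,1]<-.355)]; print(c,"plug",a.min(0).round(3),np.percentile(a,97,axis=0).round(3),a.max(0).round(3))
    a=S[(S[:,2]>.15)]; print("frame min x",np.sort(a[:,0])[:5].round(3), a[a[:,0]<.465].mean(0))
    a=S[(S[:,2]>.084)&(S[:,2]<.093)&(S[:,0]>.40)]; 
    for x in np.arange(.4,.5,.01):
        b=a[(a[:,0]>=x)&(a[:,0]<x+.01)]
        if len(b): print("bar",round(x+.005,3),b[:,1].min().round(3),b[:,1].max().round(3))
    k=S[(S[:,2]>.119)&(S[:,0]<.42)&(S[:,0]>.375)&(S[:,1]>-.35)]; print("knobtop",np.median(k,0).round(3),k.min(0).round(3),k.max(0).round(3))
E
```

```text
top plug [ 0.35  -0.387  0.09 ] [ 0.476 -0.355  0.107] [ 0.48  -0.355  0.113]
frame min x [0.482 0.483 0.483 0.483 0.483] [nan nan nan]
bar 0.405 -0.347 -0.329
bar 0.415 -0.349 -0.332
bar 0.425 -0.354 -0.336
bar 0.435 -0.356 -0.34
bar 0.445 -0.361 -0.342
bar 0.455 -0.363 -0.347
bar 0.465 -0.367 -0.349
bar 0.475 -0.37 -0.317
bar 0.485 -0.36 -0.313
bar 0.495 -0.359 -0.317
knobtop [ 0.394 -0.334  0.123] [ 0.385 -0.341  0.12 ] [ 0.399 -0.325  0.126]
side plug [ 0.346 -0.386  0.09 ] [ 0.476 -0.356  0.108] [ 0.48  -0.355  0.111]
frame min x [0.482 0.482 0.482 0.483 0.483] [nan nan nan]
bar 0.405 -0.334 -0.327
bar 0.415 -0.338 -0.331
bar 0.425 -0.354 -0.336
bar 0.435 -0.356 -0.338
bar 0.445 -0.359 -0.341
bar 0.455 -0.363 -0.346
bar 0.465 -0.368 -0.348
bar 0.475 -0.367 -0.319
bar 0.485 -0.358 -0.313
bar 0.495 -0.358 -0.316
knobtop [ 0.39  -0.331  0.122] [ 0.383 -0.34   0.119] [ 0.399 -0.325  0.125]<stdin>:6: RuntimeWarning: Mean of empty slice.
  ret = um.true_divide(
```

```bash
python3 - <<'E'
from h import *
s=bot.read_state(); p=s["tool_pos"]
W=np.array([p,[.30,.55,.28],[.45,.35,.28],[.52,.15,.28],[.52,-.05,.28],[.47,-.2,.28],[.412,-.378,.28]])
L=np.r_[0,np.cumsum(np.linalg.norm(np.diff(W,axis=0),axis=1))]
for i,t in enumerate(np.linspace(0,L[-1],20)[1:]):
    w=np.array([np.interp(t,L,W[:,k]) for k in range(3)])-p
    print(*totool(w,s).round(2), round(166*(i+1)/19))
E
```

```text
-0.06 -0.02 -0.02 9
-0.11 -0.05 -0.03 17
-0.16 -0.07 -0.05 26
-0.21 -0.11 -0.05 35
-0.26 -0.15 -0.05 44
-0.31 -0.19 -0.05 52
-0.36 -0.23 -0.05 61
-0.39 -0.29 -0.05 70
-0.43 -0.34 -0.05 79
-0.46 -0.39 -0.05 87
-0.48 -0.45 -0.05 96
-0.49 -0.51 -0.05 105
-0.51 -0.57 -0.05 114
-0.51 -0.63 -0.05 122
-0.51 -0.69 -0.05 131
-0.5 -0.76 -0.05 140
-0.5 -0.82 -0.05 149
-0.5 -0.88 -0.05 157
-0.49 -0.94 -0.05 166
```

```bash
python3 -m inch '[{"dx":-0.06,"dy":-0.02,"dz":-0.02,"az":9,"fingers":-1},{"dx":-0.11,"dy":-0.05,"dz":-0.03,"az":17,"fingers":-1},{"dx":-0.16,"dy":-0.07,"dz":-0.05,"az":26,"fingers":-1},{"dx":-0.21,"dy":-0.11,"dz":-0.05,"az":35,"fingers":-1},{"dx":-0.26,"dy":-0.15,"dz":-0.05,"az":44,"fingers":-1},{"dx":-0.31,"dy":-0.19,"dz":-0.05,"az":52,"fingers":-1},{"dx":-0.36,"dy":-0.23,"dz":-0.05,"az":61,"fingers":-1},{"dx":-0.39,"dy":-0.29,"dz":-0.05,"az":70,"fingers":-1},{"dx":-0.43,"dy":-0.34,"dz":-0.05,"az":79,"fingers":-1},{"dx":-0.46,"dy":-0.39,"dz":-0.05,"az":87,"fingers":-1},{"dx":-0.48,"dy":-0.45,"dz":-0.05,"az":96,"fingers":-1},{"dx":-0.49,"dy":-0.51,"dz":-0.05,"az":105,"fingers":-1},{"dx":-0.51,"dy":-0.57,"dz":-0.05,"az":114,"fingers":-1},{"dx":-0.51,"dy":-0.63,"dz":-0.05,"az":122,"fingers":-1},{"dx":-0.51,"dy":-0.69,"dz":-0.05,"az":131,"fingers":-1},{"dx":-0.5,"dy":-0.76,"dz":-0.05,"az":140,"fingers":-1},{"dx":-0.5,"dy":-0.82,"dz":-0.05,"az":149,"fingers":-1},{"dx":-0.5,"dy":-0.88,"dz":-0.05,"az":157,"fingers":-1},{"dx":-0.49,"dy":-0.94,"dz":-0.05,"az":166,"fingers":-1}]' 40
cat > st.py <<'E'
from h import *
s=bot.read_state(); print({k:np.round(s[k],3) for k in ["time","q","tool_pos","wrist_force","width"]}); print(R.from_rotvec(s["tcp_rot"]).as_matrix().round(3))
E
python3 st.py
```

```text
{'time': np.float64(1.8), 'q': array([ 1.291,  0.264,  1.604, -0.   ,  1.274, -0.037]), 'tool_pos': array([0.162, 0.655, 0.231]), 'wrist_force': array([-0.253,  0.226,  0.395]), 'width': np.float64(0.998)}
[[-0.971  0.24   0.   ]
 [ 0.24   0.971  0.   ]
 [-0.     0.    -1.   ]]invalid input at $[0]: expected keys dx, dy, dz, ax, ay, az, fingers
```

```bash
python3 -m inch '[{"dx":-0.06,"dy":-0.02,"dz":-0.02,"ax":0,"ay":0,"az":9,"fingers":-1},{"dx":-0.11,"dy":-0.05,"dz":-0.03,"ax":0,"ay":0,"az":17,"fingers":-1},{"dx":-0.16,"dy":-0.07,"dz":-0.05,"ax":0,"ay":0,"az":26,"fingers":-1},{"dx":-0.21,"dy":-0.11,"dz":-0.05,"ax":0,"ay":0,"az":35,"fingers":-1},{"dx":-0.26,"dy":-0.15,"dz":-0.05,"ax":0,"ay":0,"az":44,"fingers":-1},{"dx":-0.31,"dy":-0.19,"dz":-0.05,"ax":0,"ay":0,"az":52,"fingers":-1},{"dx":-0.36,"dy":-0.23,"dz":-0.05,"ax":0,"ay":0,"az":61,"fingers":-1},{"dx":-0.39,"dy":-0.29,"dz":-0.05,"ax":0,"ay":0,"az":70,"fingers":-1},{"dx":-0.43,"dy":-0.34,"dz":-0.05,"ax":0,"ay":0,"az":79,"fingers":-1},{"dx":-0.46,"dy":-0.39,"dz":-0.05,"ax":0,"ay":0,"az":87,"fingers":-1},{"dx":-0.48,"dy":-0.45,"dz":-0.05,"ax":0,"ay":0,"az":96,"fingers":-1},{"dx":-0.49,"dy":-0.51,"dz":-0.05,"ax":0,"ay":0,"az":105,"fingers":-1},{"dx":-0.51,"dy":-0.57,"dz":-0.05,"ax":0,"ay":0,"az":114,"fingers":-1},{"dx":-0.51,"dy":-0.63,"dz":-0.05,"ax":0,"ay":0,"az":122,"fingers":-1},{"dx":-0.51,"dy":-0.69,"dz":-0.05,"ax":0,"ay":0,"az":131,"fingers":-1},{"dx":-0.5,"dy":-0.76,"dz":-0.05,"ax":0,"ay":0,"az":140,"fingers":-1},{"dx":-0.5,"dy":-0.82,"dz":-0.05,"ax":0,"ay":0,"az":149,"fingers":-1},{"dx":-0.5,"dy":-0.88,"dz":-0.05,"ax":0,"ay":0,"az":157,"fingers":-1},{"dx":-0.49,"dy":-0.94,"dz":-0.05,"ax":0,"ay":0,"az":166,"fingers":-1}]' 40
python3 st.py
```

```text
time: 4.18
tool_pos: [0.4125, -0.3744, 0.2816]
tcp_rot: [3.141, -0.006, 0.002]
wrist_force: [1.1, -0.1, 0.4]
width: 0.001
{'time': np.float64(4.175), 'q': array([-0.782,  0.012,  1.796,  0.   ,  1.332,  0.792]), 'tool_pos': array([ 0.412, -0.374,  0.282]), 'wrist_force': array([ 1.134, -0.127,  0.435]), 'width': np.float64(0.001)}
[[ 1.    -0.004  0.001]
 [-0.004 -1.    -0.001]
 [ 0.001  0.001 -1.   ]]
```

```bash
python3 - <<'E'
from h import *
ims=[]
for c in ["wrist","top"]:
    cal=bot.get_calibration(c); im,d=bot.read_camera(c); im=im.copy()
    P=cloud(d,d>0,cal); S=P[(P[:,0]>.36)&(P[:,0]<.47)&(P[:,1]<-.30)&(P[:,1]>-.38)]
    k=S[(S[:,2]>.117)&(S[:,2]<.13)]; print(c,len(k), k.mean(0).round(3) if len(k) else '', k.min(0).round(3),k.max(0).round(3))
    b=S[(S[:,2]>.083)&(S[:,2]<.093)&(S[:,0]>.407)&(S[:,0]<.417)]
    if len(b): print("bar",b.min(0).round(3),b.max(0).round(3))
    for p in proj(np.array([[.412,-.374,.076],[.475,-.358,.112]]),cal): cv2.circle(im,tuple(p.astype(int)),3,(0,0,255),-1)
    ims.append(im)
cv2.imwrite("pics/d.png",np.hstack([cv2.resize(ims[0],(400,300)),cv2.resize(ims[1][130:310,230:380],(360,300) if 0 else (250,300))]))
E
```

```text
wrist 237 [ 0.394 -0.333  0.123] [ 0.385 -0.341  0.117] [ 0.401 -0.325  0.126]
bar [ 0.407 -0.349  0.086] [ 0.417 -0.33   0.09 ]Traceback (most recent call last):
  File "<stdin>", line 6, in <module>
    return umr_minimum(a, axis, None, out, keepdims, initial, where)
ValueError: zero-size array to reduction operation minimum which has no identity
```

```bash
python3 -m inch '[{"dx":0,"dy":0.002,"dz":0.05,"ax":0,"ay":0,"az":0,"fingers":-1},{"dx":0,"dy":0.002,"dz":0.10,"ax":0,"ay":0,"az":0,"fingers":-1},{"dx":0,"dy":0.002,"dz":0.15,"ax":0,"ay":0,"az":0,"fingers":-1},{"dx":0,"dy":0.002,"dz":0.19,"ax":0,"ay":0,"az":0,"fingers":-1},{"dx":0,"dy":0.002,"dz":0.206,"ax":0,"ay":0,"az":0,"fingers":-1},{"dx":0,"dy":0.002,"dz":0.206,"ax":0,"ay":0,"az":0,"fingers":-1}]' && python3 -m inch '[{"dx":0,"dy":-0.008,"dz":0,"ax":0,"ay":0,"az":0,"fingers":-1},{"dx":0.001,"dy":-0.016,"dz":0,"ax":0,"ay":0,"az":0,"fingers":-1},{"dx":0.003,"dy":-0.024,"dz":0,"ax":0,"ay":0,"az":0,"fingers":-1},{"dx":0.004,"dy":-0.032,"dz":0,"ax":0,"ay":0,"az":0,"fingers":-1},{"dx":0.006,"dy":-0.04,"dz":0,"ax":0,"ay":0,"az":0,"fingers":-1},{"dx":0.006,"dy":-0.048,"dz":0,"ax":0,"ay":0,"az":0,"fingers":-1},{"dx":0.006,"dy":-0.055,"dz":0,"ax":0,"ay":0,"az":0,"fingers":-1},{"dx":0.006,"dy":-0.055,"dz":0,"ax":0,"ay":0,"az":0,"fingers":-1}]'; python3 - <<'E'
from h import *
for c in ["side"]:
    im,d=bot.read_camera(c); cal=bot.get_calibration(c)
    cv2.imwrite("pics/e.png",cv2.resize(im[90:290,200:380],None,fx=3,fy=3,interpolation=2))
E
```

```text
time: 5.03
tool_pos: [0.4099, -0.3793, 0.0747]
tcp_rot: [3.141, -0.01, -0.004]
wrist_force: [-0.1, -0.5, 0.7]
width: 0.0
time: 6.02
tool_pos: [0.416, -0.3235, 0.0745]
tcp_rot: [3.141, -0.009, -0.005]
wrist_force: [-0.5, 0.6, -0.2]
width: -0.003
```

View pics/e.png

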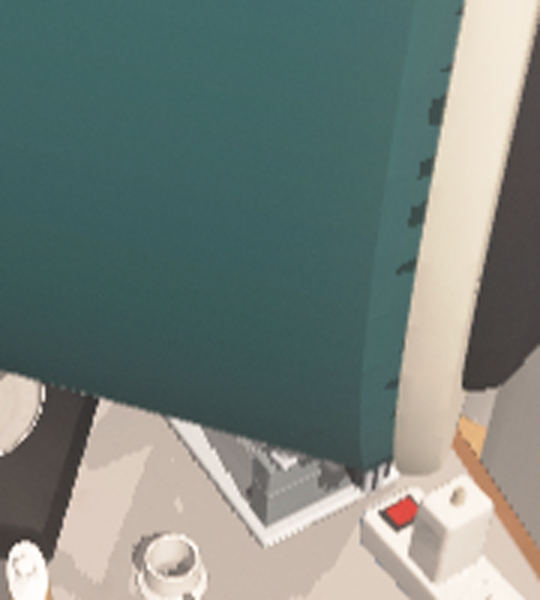

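```bash
python3 -m inch '[{"dx":-0.005,"dy":0.01,"dz":-0.01,"ax":0,"ay":0,"az":0,"fingers":-1},{"dx":-0.005,"dy":0.01,"dz":-0.06,"ax":0,"ay":0,"az":0,"fingers":-1},{"dx":-0.005,"dy":0.01,"dz":-0.12,"ax":0,"ay":0,"az":0,"fingers":-1},{"dx":-0.005,"dy":0.0,"dz":-0.18,"ax":0,"ay":0,"az":0,"fingers":-1},{"dx":0.0,"dy":-0.05,"dz":-0.23,"ax":0,"ay":0,"az":0,"fingers":-1},{"dx":0.03,"dy":-0.10,"dz":-0.23,"ax":0,"ay":0,"az":-5,"fingers":-1},{"dx":0.05,"dy":-0.13,"dz":-0.23,"ax":0,"ay":0,"az":-10,"fingers":-1},{"dx":0.05,"dy":-0.13,"dz":-0.23,"ax":0,"ay":0,"az":-10,"fingers":-1}]'; python3 - <<'E'
from h import *
ims=[]
for c in ["top","wrist"]:
    cal=bot.get_calibration(c); im,d=bot.read_camera(c); np.savez(c+"2.npz",im=im,d=d,V=cal["view"])
    P=cloud(d,d>0,cal); S=P[(P[:,0]>.36)&(P[:,0]<.52)&(P[:,1]<-.24)&(P[:,1]>-.38)]
    k=S[(S[:,2]>.110)&(S[:,2]<.13)]; print(c,len(k), np.median(k,0).round(3) if len(k) else '')
    ims.append(im)
cv2.imwrite("pics/f.png",np.hstack([ims[1][:, :],cv2.resize(ims[0][110:290,220:360],(288,384))]))
E
```

```text
time: 7.08
tool_pos: [0.4676, -0.1922, 0.3043]
tcp_rot: [-3.129, -0.27, 0.007]
wrist_force: [-0.8, -1.0, -0.3]
width: 0.001
top 99 [ 0.462 -0.283  0.122]
wrist 368 [ 0.463 -0.278  0.123]
```

View pics/f.png

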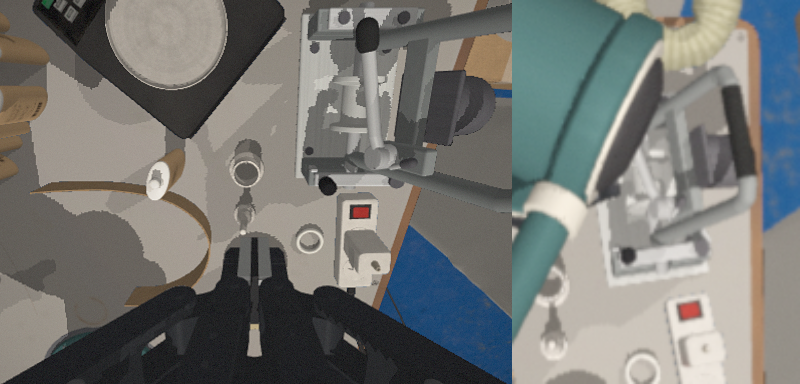

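```bash
python3 - <<'E'
from h import *
z=np.load("wrist2.npz"); cal=dict(bot.get_calibration("wrist")); cal["view"]=z["V"]
P=cloud(z["d"],z["d"]>0,cal)
F=P[(P[:,0]>.5)&(P[:,0]<.66)&(P[:,1]>-.31)&(P[:,1]<-.23)&(P[:,2]>.14)]
for x in np.arange(.50,.63,.01):
    b=F[(F[:,0]>=x)&(F[:,0]<x+.01)&(F[:,1]>-.30)]
    if len(b): print(round(x+.005,3),len(b),b[:,1].min().round(3),b[:,1].max().round(3),"z",b[:,2].max().round(3))
T=P[(P[:,2]>.236)&(P[:,0]>.4)&(P[:,0]<.7)&(P[:,1]>-.42)]; print(len(T), T.min(0).round(3),T.max(0).round(3))
print(world(0,z["d"],[(368,25),(368,35),(368,48)],cal)[0].round(3))
H=P[(P[:,0]>.62)&(P[:,1]<-.2)&(P[:,1]>-.32)&(P[:,2]>.08)];print("hose",len(H),H.min(0) if len(H) else '')
python=1
s=bot.read_state(); print(R.from_rotvec(s["tcp_rot"]).as_matrix().round(3))
E
```

```text
0.505 88 -0.3 -0.295 z 0.155
0.515 89 -0.3 -0.292 z 0.157
0.525 146 -0.3 -0.288 z 0.159
0.535 167 -0.299 -0.283 z 0.16
0.545 176 -0.295 -0.279 z 0.161
0.555 184 -0.29 -0.274 z 0.162
0.565 193 -0.286 -0.27 z 0.163
0.575 201 -0.282 -0.266 z 0.164
0.585 225 -0.277 -0.26 z 0.166
0.595 320 -0.274 -0.255 z 0.169
0.605 309 -0.271 -0.253 z 0.17
0.615 56 -0.268 -0.255 z 0.168
34505 [ 0.452 -0.251  0.307] [ 0.491 -0.132  0.394]
[[ 0.607 -0.26   0.168]
 [ 0.6   -0.262  0.168]
 [ 0.591 -0.265  0.167]]
hose 1522 [ 0.62000001 -0.31996662  0.08002209]
[[ 0.986  0.168 -0.006]
 [ 0.168 -0.986  0.   ]
 [-0.005 -0.001 -1.   ]]
```

```bash
python3 -m inch '[{"dx":0.05,"dy":0.03,"dz":0.0,"ax":0,"ay":0,"az":0,"fingers":-1},{"dx":0.09,"dy":0.06,"dz":0.03,"ax":0,"ay":0,"az":0,"fingers":-1},{"dx":0.124,"dy":0.092,"dz":0.07,"ax":0,"ay":0,"az":0,"fingers":-1},{"dx":0.124,"dy":0.092,"dz":0.115,"ax":0,"ay":0,"az":0,"fingers":-1},{"dx":0.124,"dy":0.092,"dz":0.122,"ax":0,"ay":0,"az":0,"fingers":-1},{"dx":0.124,"dy":0.092,"dz":0.122,"ax":0,"ay":0,"az":0,"fingers":-1}]'
```

```text
time: 7.92
tool_pos: [0.6028, -0.2647, 0.1812]
tcp_rot: [-3.13, -0.262, 0.01]
wrist_force: [0.1, -0.0, 1.0]
width: -0.003
```

```bash
python3 -m inch '[{"dx":0.003,"dy":-0.001,"dz":0.012,"ax":0,"ay":0,"az":0,"fingers":-1},{"dx":0.002,"dy":-0.004,"dz":0.022,"ax":0,"ay":0,"az":0,"fingers":-1},{"dx":0.001,"dy":-0.008,"dz":0.031,"ax":0,"ay":0,"az":0,"fingers":-1},{"dx":-0.002,"dy":-0.012,"dz":0.041,"ax":0,"ay":0,"az":0,"fingers":-1},{"dx":-0.005,"dy":-0.016,"dz":0.05,"ax":0,"ay":0,"az":0,"fingers":-1},{"dx":-0.010,"dy":-0.020,"dz":0.059,"ax":0,"ay":0,"az":0,"fingers":-1},{"dx":-0.016,"dy":-0.024,"dz":0.067,"ax":0,"ay":0,"az":0,"fingers":-1},{"dx":-0.022,"dy":-0.027,"dz":0.075,"ax":0,"ay":0,"az":0,"fingers":-1},{"dx":-0.029,"dy":-0.030,"dz":0.082,"ax":0,"ay":0,"az":0,"fingers":-1},{"dx":-0.037,"dy":-0.033,"dz":0.089,"ax":0,"ay":0,"az":0,"fingers":-1},{"dx":-0.045,"dy":-0.035,"dz":0.094,"ax":0,"ay":0,"az":0,"fingers":-1},{"dx":-0.045,"dy":-0.035,"dz":0.094,"ax":0,"ay":0,"az":0,"fingers":-1}]'
```

```text
time: 9.43
tool_pos: [0.5508, -0.2375, 0.0869]
tcp_rot: [-3.129, -0.262, 0.012]
wrist_force: [0.3, 0.1, 0.3]
width: -0.0
```

```bash
python3 -m inch '[{"dx":0,"dy":-0.01,"dz":-0.03,"ax":0,"ay":0,"az":0,"fingers":-1},{"dx":0,"dy":-0.015,"dz":-0.08,"ax":0,"ay":0,"az":0,"fingers":0},{"dx":-0.02,"dy":-0.015,"dz":-0.14,"ax":0,"ay":0,"az":0,"fingers":1},{"dx":-0.05,"dy":0,"dz":-0.20,"ax":0,"ay":0,"az":0,"fingers":1},{"dx":-0.08,"dy":0.03,"dz":-0.25,"ax":0,"ay":0,"az":0,"fingers":1},{"dx":-0.11,"dy":0.05,"dz":-0.27,"ax":0,"ay":0,"az":0,"fingers":1},{"dx":-0.11,"dy":0.05,"dz":-0.27,"ax":0,"ay":0,"az":0,"fingers":1}]'; python3 - <<'E'
from h import *
c="wrist"; cal=bot.get_calibration(c); im,d=bot.read_camera(c)
P=cloud(d,d>0,cal); T=P[(P[:,2]>.234)&(P[:,2]<.255)&(P[:,0]>.45)&(P[:,0]<.68)&(P[:,1]<-.33)&(P[:,1]>-.43)]
if len(T):
    m=T.mean(0); print(len(T),m.round(3),T.min(0).round(3),T.max(0).round(3))
    U=T[(T[:,0]>.53)&(T[:,0]<.59)]; print("mid",U.mean(0).round(3),"top z",np.percentile(U[:,2],95).round(3))
cv2.imwrite("pics/g.png",im)
E
python3 st.py
```

```text
time: 10.3
tool_pos: [0.4526, -0.3081, 0.3622]
tcp_rot: [3.127, 0.256, -0.003]
wrist_force: [-0.3, -0.9, 0.1]
width: 0.997
3731 [ 0.556 -0.373  0.243] [ 0.494 -0.391  0.234] [ 0.606 -0.357  0.248]
mid [ 0.561 -0.372  0.243] top z 0.246
{'time': np.float64(10.35), 'q': array([-0.638, -0.032,  1.699, -0.004,  1.477,  0.768]), 'tool_pos': array([ 0.453, -0.307,  0.36 ]), 'wrist_force': array([ 0.371, -0.023, -0.484]), 'width': np.float64(0.999)}
[[ 0.986  0.164 -0.004]
 [ 0.164 -0.987 -0.001]
 [-0.004  0.001 -1.   ]]
```

View pics/g.png

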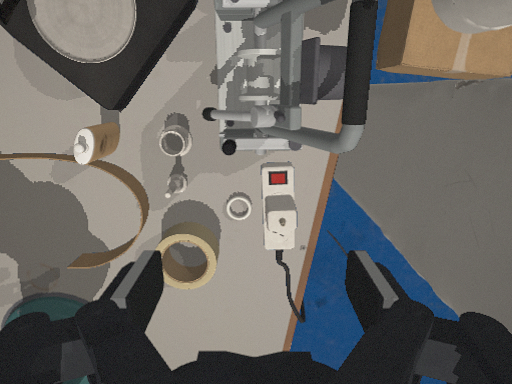

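```bash
python3 -m inch '[{"dx":0.05,"dy":0.04,"dz":0.0,"ax":0,"ay":0,"az":0,"fingers":1},{"dx":0.096,"dy":0.082,"dz":0.0,"ax":0,"ay":0,"az":0,"fingers":1},{"dx":0.096,"dy":0.082,"dz":0.05,"ax":0,"ay":0,"az":0,"fingers":1},{"dx":0.096,"dy":0.082,"dz":0.10,"ax":0,"ay":0,"az":0,"fingers":1},{"dx":0.096,"dy":0.082,"dz":0.13,"ax":0,"ay":0,"az":0,"fingers":1},{"dx":0.096,"dy":0.082,"dz":0.144,"ax":0,"ay":0,"az":0,"fingers":1},{"dx":0.096,"dy":0.082,"dz":0.144,"ax":0,"ay":0,"az":0,"fingers":1}]' && python3 st.py
```

```text
time: 11.22
tool_pos: [0.5602, -0.3708, 0.2136]
tcp_rot: [-3.13, -0.259, 0.01]
wrist_force: [-0.7, 0.2, 0.3]
width: 0.997
{'time': np.float64(11.225), 'q': array([-0.62 ,  0.272,  1.626, -0.003,  1.249,  0.786]), 'tool_pos': array([ 0.56 , -0.371,  0.214]), 'wrist_force': array([-0.681,  0.246,  0.35 ]), 'width': np.float64(0.997)}
[[ 0.986  0.165 -0.006]
 [ 0.165 -0.986  0.001]
 [-0.006 -0.002 -1.   ]]
```

```bash
python3 -m inch '[{"dx":0,"dy":0,"dz":0,"ax":0,"ay":0,"az":0,"fingers":-1},{"dx":0,"dy":0,"dz":0,"ax":0,"ay":0,"az":0,"fingers":-1},{"dx":0,"dy":0,"dz":0,"ax":0,"ay":0,"az":0,"fingers":-1},{"dx":0,"dy":0,"dz":0,"ax":0,"ay":0,"az":0,"fingers":-1},{"dx":0,"dy":0,"dz":0,"ax":0,"ay":0,"az":0,"fingers":-1},{"dx":0,"dy":0,"dz":0,"ax":0,"ay":0,"az":0,"fingers":-1},{"dx":0,"dy":0,"dz":0,"ax":0,"ay":0,"az":0,"fingers":-1},{"dx":0,"dy":0,"dz":0,"ax":0,"ay":0,"az":0,"fingers":-1}]' 40; python3 -c "
from h import *
im,d=bot.read_camera('wrist'); s=bot.read_state();print(s['wrist_force'],s['width'])
im2,d=bot.read_camera('top')
cv2.imwrite('pics/i.png',np.hstack([cv2.resize(im,(400,300)),cv2.resize(im2[110:290,220:360],(233,300))]))"
```

```text
time: 12.22
tool_pos: [0.5608, -0.372, 0.215]
tcp_rot: [3.129, 0.259, -0.007]
wrist_force: [0.0, -5.9, 5.4]
width: 0.22
[ 0.28677563 -4.88802305  5.35771188] 0.21689616699154837
```

View pics/i.png

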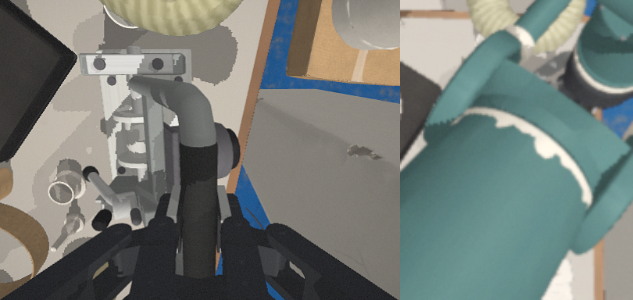

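```bash
python3 -m inch '[{"dx":0,"dy":-0.005,"dz":-0.002,"ax":0,"ay":0,"az":0,"fingers":-1},{"dx":0,"dy":-0.012,"dz":-0.004,"ax":0,"ay":0,"az":0,"fingers":-1},{"dx":0,"dy":-0.02,"dz":-0.007,"ax":0,"ay":0,"az":0,"fingers":-1},{"dx":0,"dy":-0.028,"dz":-0.009,"ax":0,"ay":0,"az":0,"fingers":-1},{"dx":0,"dy":-0.036,"dz":-0.011,"ax":0,"ay":0,"az":0,"fingers":-1},{"dx":0,"dy":-0.044,"dz":-0.0125,"ax":0,"ay":0,"az":0,"fingers":-1},{"dx":0,"dy":-0.052,"dz":-0.0135,"ax":0,"ay":0,"az":0,"fingers":-1},{"dx":0,"dy":-0.06,"dz":-0.0145,"ax":0,"ay":0,"az":0,"fingers":-1},{"dx":0,"dy":-0.067,"dz":-0.015,"ax":0,"ay":0,"az":0,"fingers":-1},{"dx":0,"dy":-0.073,"dz":-0.015,"ax":0,"ay":0,"az":0,"fingers":-1},{"dx":0,"dy":-0.074,"dz":-0.015,"ax":0,"ay":0,"az":0,"fingers":-1},{"dx":0,"dy":-0.074,"dz":-0.015,"ax":0,"ay":0,"az":0,"fingers":-1}]'; python3 - <<'E'
from h import *
c="wrist"; cal=bot.get_calibration(c); im,d=bot.read_camera(c); P=cloud(d,d>0,cal); im2,d2=bot.read_camera("side")
yw=.17; Y=np.array([np.cos(yw),np.sin(yw)]);X=np.array([np.sin(yw),-np.cos(yw)]); c0=np.array([.554,-.304])
fx=(P[:,:2]-c0)@X; fy=(P[:,:2]-c0)@Y
# sleeve/far tube of the frame: points per height
for z0 in [.10,.12,.14,.16,.18,.20,.22,.24]:
    m=(np.abs(P[:,2]-z0)<.01)&(np.abs(fx)<.06)&(fy>.03)&(fy<.1)
    if m.sum()>5: print(z0,m.sum(),"X",np.median(fx[m]).round(4),fx[m].min().round(3),fx[m].max().round(3),"Y",np.median(fy[m]).round(3))
m=(P[:,2]>.07)&(P[:,2]<.085)&(fy>.06)&(fy<.11); print("cheek far X",fx[m].min(),fx[m].max())
s=bot.read_state(); b=np.array(s["tool_pos"])-R.from_rotvec(s["tcp_rot"]).as_matrix()[:,2]*.019; print("bar",b,"X,Y",(b[:2]-c0)@X,(b[:2]-c0)@Y)
cv2.imwrite("pics/j.png",np.hstack([cv2.resize(im,(400,300)),cv2.resize(im2[90:290,200:380],(270,300))]))
E
python3 st.py
```

```text
time: 13.82
tool_pos: [0.5485, -0.2995, 0.2311]
tcp_rot: [3.127, 0.26, -0.007]
wrist_force: [-1.2, -3.7, 6.6]
width: 0.22
0.1 85 X -0.0032 -0.039 0.032 Y 0.08
0.12 9 X -0.0064 -0.01 0.003 Y 0.067
0.14 15 X -0.0027 -0.008 0.002 Y 0.068
0.16 21 X -0.0031 -0.009 0.003 Y 0.068
0.18 28 X -0.0044 -0.011 0.003 Y 0.068
0.2 36 X -0.0043 -0.012 0.002 Y 0.067
0.22 49 X -0.0042 -0.011 0.002 Y 0.068
0.24 900 X -0.0052 -0.015 0.004 Y 0.063
cheek far X -0.23818784696736253 0.0516289405970816
bar [ 0.54858975 -0.2994348   0.25008824] X,Y -0.00541470886105756 -0.004559908627295497
{'time': np.float64(13.925), 'q': array([-0.537,  0.172,  1.716, -0.006,  1.256,  0.87 ]), 'tool_pos': array([ 0.549, -0.3  ,  0.231]), 'wrist_force': array([-1.169, -4.72 ,  6.712]), 'width': np.float64(0.218)}
[[ 0.986  0.165 -0.004]
 [ 0.165 -0.986 -0.004]
 [-0.005  0.003 -1.   ]]
```

View pics/j.png

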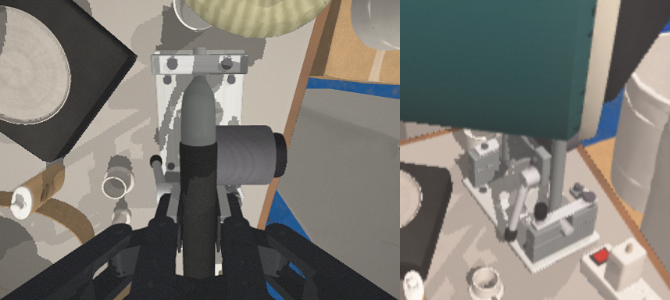

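```bash
python3 - <<'E'
from h import *
cal=bot.get_calibration("side"); im,d=bot.read_camera("side")
yw=.17; Y=np.array([np.cos(yw),np.sin(yw)]);X=np.array([np.sin(yw),-np.cos(yw)]); c0=np.array([.554,-.304])
for (a,b) in [(510,235),(520,205),(530,182),(540,208)]:
    uv=[((a-400)/1.5+200),(b/1.5+90)]
    p=world(0,d,[uv],cal)[0][0]; print((a,b),"X,Y,z",((p[:2]-c0)@X).round(3),((p[:2]-c0)@Y).round(3),p[2].round(3))
s=bot.read_state(); print(s["time"],s["tool_pos"],np.abs(s["joint_vel"]).max(),s["width"])
E
```

```text
(510, 235) X,Y,z -0.07 -0.059 0.04
(520, 205) X,Y,z -0.054 -0.058 0.097
(530, 182) X,Y,z -0.044 -0.064 0.145
(540, 208) X,Y,z -0.046 -0.094 0.123
13.975 [ 0.54849842 -0.29956671  0.23108776] 0.0009391915703518349 0.2194142544516373
```

```bash
python3 -c "
from workcell import bot
print(bot.finish_job())"
```

```text
the job is handed in; nothing more can be done
None
```

The keeper bar is shut, the kickstand is down, and the frame is upright. I handed the job in at about 14 s of the 64 s, with the gripper still holding the frame by its grip bar.

- **Keeper:** I pushed it past its snap point with shut fingers. Its knob then measured at the shut position, within about 1 cm in each of three views.
- **Kickstand:** I pushed the foot over centre from above. The foot then measured straight below the pivot, 40 mm above the table, which fits fully down. The joint angle itself can't be read.
- **Frame:** I raised it by the grip bar with the grip set to 40 N. The bar centre works out at 250 mm above the table. The frame's tube shows about 0.02 rad of tilt at most, well inside the 0.07 limit. The arm was still, and the opening of about 18.6 mm shows the fingers are on the 20 mm bar.

- **Other objects:** I did not re-measure their positions at the end. Nothing looked moved in the pictures where they showed.
- **Fixture position:** my first estimate of the fixture was about 8 mm short, towards the robot, and I corrected it once the keeper was shut.
- **Refused command:** the first move command was refused for missing keys. It moved nothing.

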